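# Draw one tile from the bench dispenser into the beaker

## Task

Draw one mosaic tile from the dispenser: stand the toppled steel beaker upright on the table right under the dispenser's outlet, let go of it, and then push the sprung slide all the way in, once, and let it spring back. Exactly one tile must end up in the upright beaker, the rest must stay in the magazine, and the glue bottle, whetstone, marker and nippers must be left where they are.

Things in the scene. Friction and masses are not known exactly. Their poses are not given: they have to be found in the camera images.
- dispenser: Grey and aluminium bench dispenser for mosaic tiles, screwed down. Origin: on the table, on the axis of its upright square magazine; z up; outlet on its -y side, push tab on +y. In mm: foot x -46..46, y -8..60, 8 high; pedestal x -20..20, y -8..36, up to z 86; deck x -22..22, y -16.5..46, top z 92; magazine 33 x 33, z 92..200, sight slot on its -x side.
- outlet_spot (a point): Point on the table under the outlet (dispenser frame 0, -42, 0 mm) where the middle of the beaker's underside belongs; axes as the dispenser's. Tiles drop over the deck's edge, 92 mm up and 25 mm from here towards the pedestal; the beaker tucks under that edge and its wall is then 3 mm clear of the pedestal.
- slide (a joint): Travel of the spring-return slide in m: 0 = home (sprung out), 0.031 = pushed fully in, towards the dispenser's -y. Spring 4 N at home, 12 N fully in. One full stroke shoves the lowest tile out over the edge; a part stroke leaves it stuck in the outlet.
- push_tab (a point): Middle of the outer face of the slide's upright push tab (28 wide, 25 high, black rubber), 107 mm up; moves with the slide; the face looks to the dispenser's +y. It is 44 mm from the magazine's back wall at home, 13 mm when fully in; the magazine rises 80 mm above it, so the tool must lean back away from the magazine while pushing.
- beaker: Plain steel beaker, straight-sided, 62 mm across, 64 mm high, wall 3 mm, 90 g; open at one end. Origin: middle of the outer underside; its z axis runs along the beaker towards the open mouth. It starts lying on its side on the table.
- tile_0: Lowest terracotta tile of the stack, 24 x 24 x 8 mm, 12 g; origin at the middle of its underside. This is the one that comes out.
- tile_1: Second terracotta tile, same size, lying on tile_0.
- tile_2: Third terracotta tile, same size.
- tile_3: Top terracotta tile, same size.
- magazine_floor (a point): Middle of the magazine's floor, 92 mm above the table, where the lowest tile lies.
- glue_bottle: White glue bottle standing on the table, 53 mm across, 153 mm high; origin under its middle. Leave it.
- whetstone: Grey whetstone lying on the table, 50 x 88 x 21 mm; origin under its middle. Leave it.
- marker: Black marker pen lying on the table, 138 x 23 x 16 mm; origin under its middle. Leave it.
- nippers: Tile nippers with red grips lying on the table, 226 x 69 x 15 mm; origin under their middle. Leave them.
Not all that is in view belongs to the job. Leave any blue look-alike of the beaker alone.

How it is judged (in metres and radians):
On the way, in this order (a step that is already met when the one before it is completed fails the run):
1. the beaker stands upright on the table under the outlet and the fingers have let go of it (angle between beaker's own z axis and vertical below 0.1 rad and height (world z) of beaker below 0.006 m and horizontal distance between beaker and outlet_spot below 0.02 m and contact force between the fingers and beaker below 0.1 N and value of joint slide below 0.004 m), for 0.2 s.
2. the slide is pushed all the way in (28 of its 31 mm or more) (value of joint slide above 0.028 m), for 0.05 s.
At the end, for the whole second after the job is handed in: The beaker stands upright (within 6 degrees) on the table, within 30 mm of the outlet spot; tile_0 lies at rest in it; tile_1, tile_2 and tile_3 are still stacked in the magazine (within 8 mm of its axis); the slide is back home (within 3 mm) (angle between beaker's own z axis and vertical below 0.1 rad and height (world z) of beaker below 0.006 m and horizontal distance between beaker and outlet_spot below 0.03 m and horizontal distance between tile_0 and beaker below 0.028 m and height (world z) of tile_0 below 0.04 m and horizontal distance between each of tile_1, tile_2, tile_3 and magazine_floor below 0.008 m and z of tile_1 in the frame of magazine_floor above -0.003 m and z of tile_2 in the frame of magazine_floor above 0.004 m and z of tile_3 in the frame of magazine_floor above 0.012 m and value of joint slide below 0.003 m and linear speed of each of beaker, tile_0 below 0.02 m/s); the robot touches nothing.
It fails at once if the glue bottle, whetstone, marker or nippers are moved more than 20 mm (distance of any of glue_bottle, whetstone, marker, nippers from where it was at the start of the episode above 0.02 m).
It also fails if it takes over 70 s, if anything falls off the work surface, if the arm or the gripper's body presses on something with over 40 N, if the wrist force passes 120 N, or if a joint passes its speed limit or range.

## Robot

A 6-joint arm with a two-finger parallel gripper is mounted at the origin on a cart in front of the work surface, level with it; the furniture and walls round the work are solid. World frame = base frame: x ahead of the robot, y to its left, z up, the work surface at z = 0. Lengths are in mm, angles in rad, forces in N, time in s.
With the tool pointing down it reaches from about 375 to 900 mm from the base axis. Payload 3.1 kg.
Tool frame: the origin (TCP) lies at the very end of the fingers, on their centre line; the grasp point (between the pads) lies behind it (tcp_to_grasp is the z of the grasp point in the tool frame, in mm); z points along the fingers, y is the line along which they close (so a half turn about z gives the same grasp; the last joint's range is limited). The gripper opens to 87 mm and grips with 3 to 60 N. Pads are 19 mm wide; open, the fingers measure 117 mm over their backs; the gripper's body (75 mm by 190 mm) begins 51 mm behind the grasp point.
Start: joints at [-1.393, 0.527, 1.433, -0, 1.181, -0.178], TCP at [217.734, -585.823, 222.548] pointing down, gripper open.
Joint ranges: [-3.08, 3.08], [-0.75, 2.2], [0.22, 2.44], [-1.43, 4.57], [0, 2.65], [-2.85, 2.85]. Speed limits (rad/s): [2.79, 2.79, 3.14, 3.14, 3.14, 3.14].

## Interface

Orientations are given as a unit quaternion [x, y, z, w].
In Python, from plant import * gives the robot as it stands.
- The arm moves only by the tool carry_out, never from a script. Its argument "rows" is a list that holds one entry, the list of rows, each a list of 6 numbers: the shift along the world's x, y, z in cm, then the turn, a rotation vector about the world's x, y, z in rad. In form: [[[tx, ty, tz, ax, ay, az], ...]]. A call has 1 to 8 rows; each row shifts and turns the commanded pose from where the row before left it; what a row does not reach is not made up. A row lasts 1/12 s, in which the tool goes at most 41.7 mm and 7.16 degrees, less where a joint would pass 70% of its speed; a pose out of reach is approached as far as the arm can. A call with a gripper value outside its range is refused whole. "gripper" is the opening, from -1 (shut) to 1 (fully open), set as the call begins (left out, the last holds). The fingers move at their own pace and stop on an object; the grip force is fixed at half the most. Time passes only in rows, so rows that do not move let the fingers close. It gives the time, the measured TCP pose, the force, the opening and the grip force at its end, in the units of the state.
- observe(): the state, without advancing time (a new reading comes with each control period).
- read_camera(name): name is "side" or "top" or "wrist"; returns the picture (420x560x3 uint8, red, green, blue); there is no depth.
- camera_info(name): a dict with "K" (3x3 intrinsics, pixels), "position" and "attitude" of the camera in the world. Camera axes: x right, y up, looking along -z (the intrinsics and any distortion apply to the point x, -y, -z); pixel columns grow to the right and rows downward; lengths in mm; the calibration is good to about 2 mm. The wrist camera is an equidistant fisheye: a pixel r from the principal point sees the ray r / f radians off the axis. A picture is of the moment at which its call begins: read the wrist's pose just before it. camera_info takes no time and is no camera call; for the wrist camera it gives the pose at the moment of the call.
- close_job(): hands the job in; it is judged then, once.
The state is a dict: "time_s": time; "q": joint angles; "joint_vel": joint speeds; "joint_efforts": joint torques, N m; "position": TCP position; "eef_rot": TCP orientation; "ft_force": force on the tool from outside, world axes, zero at the start; "torque": the same for the moment, N m; "finger_gap": opening from 0.0 (shut) to 1.0 (fully open); "gripper_force": force on a finger pad.
Only numpy, scipy, OpenCV 4.12 (cv2) and the standard library are available. Lean on these libraries where they do the work, as an engineer would, in place of code of your own. Each camera call takes 0.05 s, during which the arm holds its last target. There are 200 camera calls.

## Working session

There is one attempt and no reset: what is moved stays moved. The work goes in short steps, Python scripts to look and compute and a tool call to move; the robot and the scene stay as the last step left them, time stands still between calls to the robot, and variables do not carry over. Pictures are saved under pics/ and viewed, at most 10 in all, crops included, and the job is handed in when it is done.

Besides the shell and the picture viewer there is one more tool, called after "Call:" as a command line: name --argument value ..., lists and objects as JSON in quotes. carry_out: Moves the arm, as the interface text tells. Its arguments: {"type":"object","properties":{"rows":{"type":"array","items":{"type":"array","items":{"type":"array","items":{"type":"number"}}}},"gripper":{"type":"number"}},"required":["rows"]}

```bash
mkdir -p pics; ls
python3 - <<'E'
from plant import *
import cv2,numpy as np
o=observe(); print(o)
for n in ("side","top","wrist"):
    i=camera_info(n); print(n,i)
    im=read_camera(n); cv2.imwrite(f"pics/{n}0.png",im[:,:,::-1])
E
```

```text
pics
{'time_s': 0.0, 'q': array([-1.39348547e+00,  5.28438813e-01,  1.43388256e+00, -1.90561989e-05,
        1.18138165e+00, -1.78487529e-01]), 'joint_vel': array([ 1.77883406e-03,  1.03246048e-03,  8.02079052e-05, -2.85844073e-04,
       -1.00453927e-03, -1.88109264e-04]), 'joint_efforts': array([-1.68479779e-03, -4.40046608e+01, -1.76595032e+01,  6.31513679e-02,
        5.81435335e-02, -1.71219854e-04]), 'position': array([ 217.61287729, -585.12612322,  221.59470994]), 'eef_rot': array([ 9.84216439e-01,  1.76965783e-01, -8.19011518e-06, -1.05518968e-03]), 'ft_force': array([ 0.03569492, -1.07081725,  1.28814482]), 'torque': array([-0.01691444,  0.03821275,  0.0243823 ]), 'gripper_force': 0.0, 'finger_gap': 0.9989202487159013}
side {'K': array([[429.73145038,   0.        , 274.59153855],
       [  0.        , 429.73145038, 205.78020809],
       [  0.        ,   0.        ,   1.        ]]), 'position': array([  -3.07953626, -994.11807472,  675.89177317]), 'attitude': array([ 0.49298483, -0.12661953, -0.2254532 ,  0.83072517])}
top {'K': array([[485.56126823,   0.        , 269.45175016],
       [  0.        , 485.56126823, 206.22446478],
       [  0.        ,   0.        ,   1.        ]]), 'position': array([ 252.44336935,  -37.66375233, 1532.93968636]), 'attitude': array([ 0.07120846, -0.072382  , -0.69327809,  0.71348139])}
wrist {'K': array([[325.1922621 ,   0.        , 284.78897588],
       [  0.        , 325.1922621 , 209.22181703],
       [  0.        ,   0.        ,   1.        ]]), 'position': array([ 287.28125067, -559.38762032,  384.64325477]), 'attitude': array([-0.11147764,  0.07801017, -0.56532698,  0.81356779])}
```

View pics/side0.png

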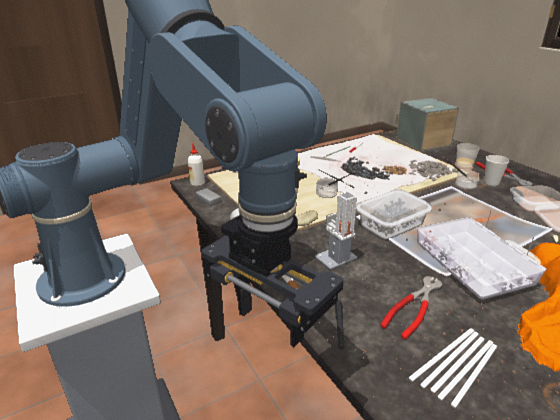

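View pics/top0.png

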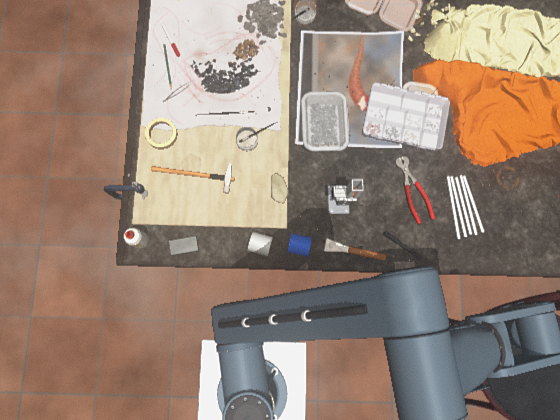

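Side: the dispenser is at about (342,235), the nippers at (412,305) and the beaker is hidden behind the gripper. Top: silver beaker at (260,243), blue decoy at (299,244), dispenser at about (342,196), and the marker at (400,243), partly under the arm.

```bash
cat > h.py <<'E'
from plant import *
import cv2,numpy as np
from scipy.spatial.transform import Rotation as R
def ray(info,u,v,fish=False):
    K=info["K"]; x=(u-K[0,2])/K[0,0]; y=(v-K[1,2])/K[1,1]
    if fish:
        t=np.hypot(x,y); s=np.sin(t)/t if t>1e-9 else 1; d=np.array([x*s,-y*s,-np.cos(t)])
    else: d=np.array([x,-y,-1.])
    d=R.from_quat(info["attitude"]).apply(d); return info["position"],d/np.linalg.norm(d)
def onz(info,u,v,z,fish=False):
    p,d=ray(info,u,v,fish); return p+d*(z-p[2])/d[2]
def proj(info,P,fish=False):
    c=R.from_quat(info["attitude"]).inv().apply(np.atleast_2d(P)-info["position"]); K=info["K"]
    x,y,z=c[:,0],-c[:,1],-c[:,2]
    r=np.hypot(x,y); s=np.arctan2(r,z)/np.maximum(r,1e-9) if fish else 1/z
    return np.c_[K[0,2]+K[0,0]*x*s,K[1,2]+K[1,1]*y*s]
def tri(*rays):
    A=sum(np.eye(3)-np.outer(d,d) for p,d in rays); b=sum((np.eye(3)-np.outer(d,d))@p for p,d in rays)
    X=np.linalg.solve(A,b); return X,[np.linalg.norm(np.cross(X-p,d)) for p,d in rays]
E
python3 - <<'E'
from h import *
t=cv2.imread("pics/top0.png"); s=cv2.imread("pics/side0.png"); w=cv2.imread("pics/wrist0.png")
T=cv2.resize(t[165:265,235:385],(800,533),interpolation=cv2.INTER_CUBIC)[:,:]
cv2.imwrite("pics/c1.png",T)
S=cv2.resize(s[180:280,305:375],(420,600),interpolation=cv2.INTER_CUBIC)
W=cv2.resize(w,(380,285)); 
C=np.zeros((600,800,3),np.uint8); C[:,:420]=S; C[:285,420:]=W; cv2.imwrite("pics/c2.png",C)
i=camera_info("top")
for n,u,v,z in [("beaker",260,243,31),("blue",299,244,31),("disp",340,210,8),("bottle",133,237,150),("marker",400,243,8)]: print(n,onz(i,u,v,z))
E
```

```text
beaker [444.68444549  -9.66761363  31.        ]
blue [ 445.05679087 -130.97176043   31.        ]
disp [ 561.25157802 -261.98901238    8.        ]
bottle [436.23852748 352.5835936  150.        ]
marker [ 460.3901806  -451.59728553    8.        ]
```

View pics/c1.png

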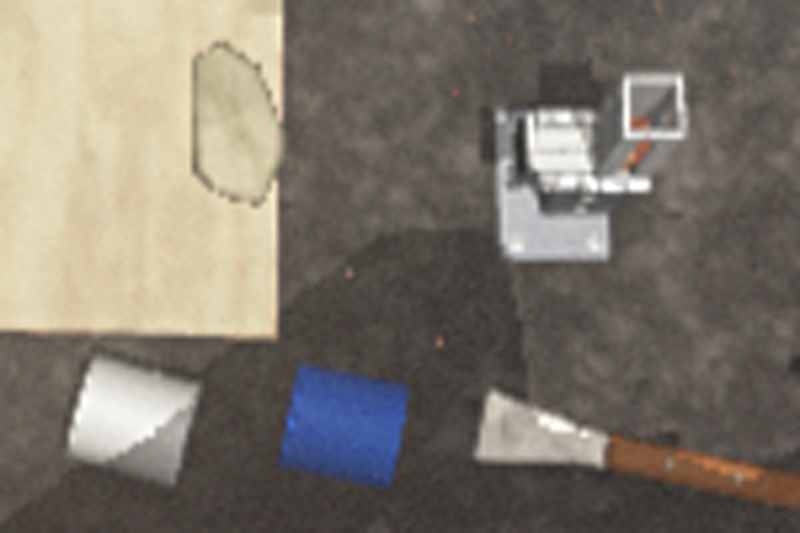

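View pics/c2.png

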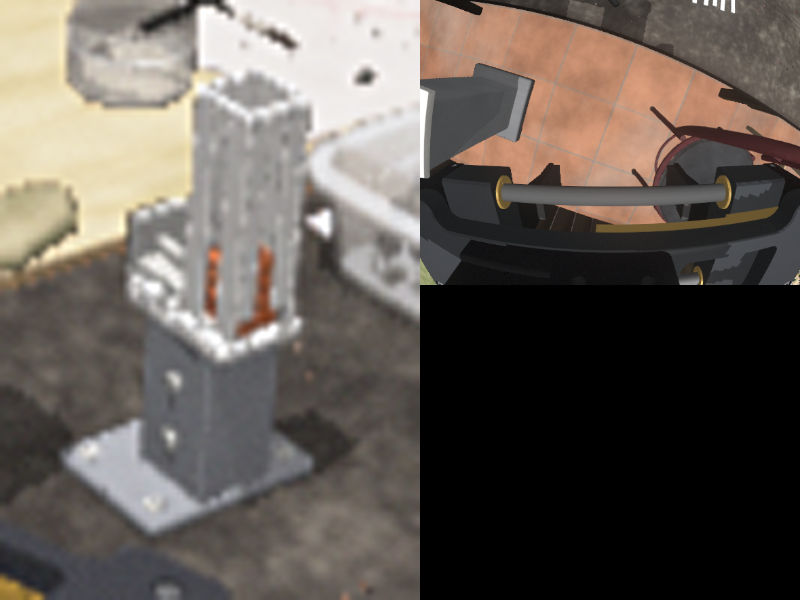

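Top crop: the silver beaker has corners at (95,355), (200,380), (180,485) and (68,455), and its mouth end can't be told from here. The dispenser foot spans (495–610, 110–262), its tab faces image-left (world +y) and its outlet faces −y. I'm moving the wrist camera over there to get a second view.

Call:
carry_out --rows '[[[1.3, 3.5, 1.4, 0, 0, 0], [1.3, 3.5, 1.4, 0, 0, 0], [1.3, 3.5, 1.4, 0, 0, 0], [1.3, 3.5, 1.4, 0, 0, 0], [1.3, 3.5, 1.4, 0, 0, 0], [1.3, 3.5, 1.4, 0, 0, 0], [1.3, 3.5, 1.4, 0, 0, 0], [1.3, 3.5, 1.4, 0, 0, 0]]]'

```text
time_s: 0.82
position: [321.8, -303.8, 335.0]
eef_rot: [0.984, 0.177, -0.0, -0.0]
ft_force: [0.1, -0.3, 0.5]
finger_gap: 0.997
gripper_force: 0.0
```

Call:
carry_out --rows '[[[1.5, 3.5, 0.5, 0, 0, 0], [1.5, 3.5, 0.5, 0, 0, 0], [1.5, 3.5, 0.5, 0, 0, 0], [0, 0, 0, 0, 0, 0], [0, 0, 0, 0, 0, 0]]]'

```text
time_s: 1.23
position: [367.1, -199.0, 349.8]
eef_rot: [0.984, 0.179, 0.0, 0.0]
ft_force: [0.8, -1.0, -1.3]
finger_gap: 1.001
gripper_force: 0.0
```

Run:
```python
from h import *
import plant, json
print([k for k in dir(plant) if not k.startswith('_')], getattr(plant,'tcp_to_grasp',None))
o=observe(); i=camera_info("wrist"); im=read_camera("wrist")
print(o["time_s"],o["q"],o["position"],o["eef_rot"])
print(R.from_quat(i["attitude"]).apply([0,0,-1]), i["position"])
T=R.from_quat(o["eef_rot"]); print("cam in tool",T.inv().apply(i["position"]-o["position"]),(T.inv()*R.from_quat(i["attitude"])).as_quat())
np.save("w1.npy",np.r_[i["position"],i["attitude"]]); cv2.imwrite("pics/w1.png",im[:,:,::-1])
it=camera_info("top"); 
for u,v,z in [(260,243,31),(340,198,8)]: print(proj(i,onz(it,u,v,z),True))
s=read_camera("side"); t=read_camera("top")
cv2.imwrite("pics/s1.png",s[:,:,::-1]); cv2.imwrite("pics/t1.png",t[:,:,::-1])
```

```text
['PlanningError', 'camera_info', 'close_job', 'observe', 'read_camera', 'tcp_to_grasp'] -18.700000000000003
1.2333 [-7.65562388e-01  8.42933957e-02  1.72897561e+00 -2.74362213e-04
  1.32755383e+00  4.44723896e-01] [ 367.12247562 -198.99802568  349.83947595] [9.83792008e-01 1.79312908e-01 1.17216201e-04 3.90057575e-04]
[-0.25180302 -0.09696312 -0.96290882] [ 436.54695971 -172.43484194  512.8019981 ]
cam in tool [  74.34668791   -0.22920888 -162.95601495] [-0.70057471 -0.70045545 -0.09593725 -0.09671232]
[[184.54379903  80.77404148]]
[[374.63691466  47.38984415]]
```

View pics/w1.png

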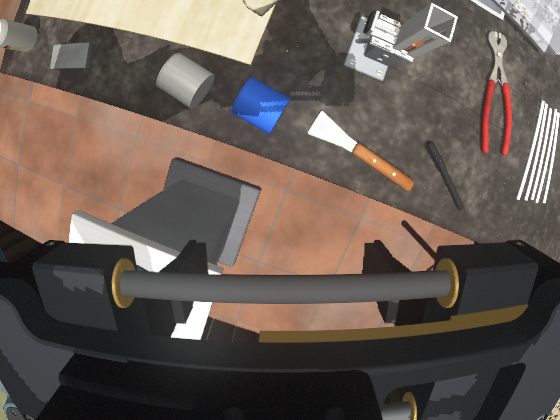

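Run:
```python
import cv2,numpy as np
w=cv2.imread("pics/w1.png"); t=cv2.imread("pics/t1.png")
C=np.zeros((600,800,3),np.uint8)
z=lambda im,x,y,w_,h_,W,H: cv2.resize(im[y:y+h_,x:x+w_],(W,H),interpolation=cv2.INTER_CUBIC)
C[:300,:400]=z(w,145,40,80,60+15,400,375)[:300]
C[:300,400:]=z(w,340,0,130,97,400,300)
C[300:,:]=z(t,240,175,160,60,800,300)
cv2.imwrite("pics/c3.png",C)
```

```text
(no output)
```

View pics/c3.png

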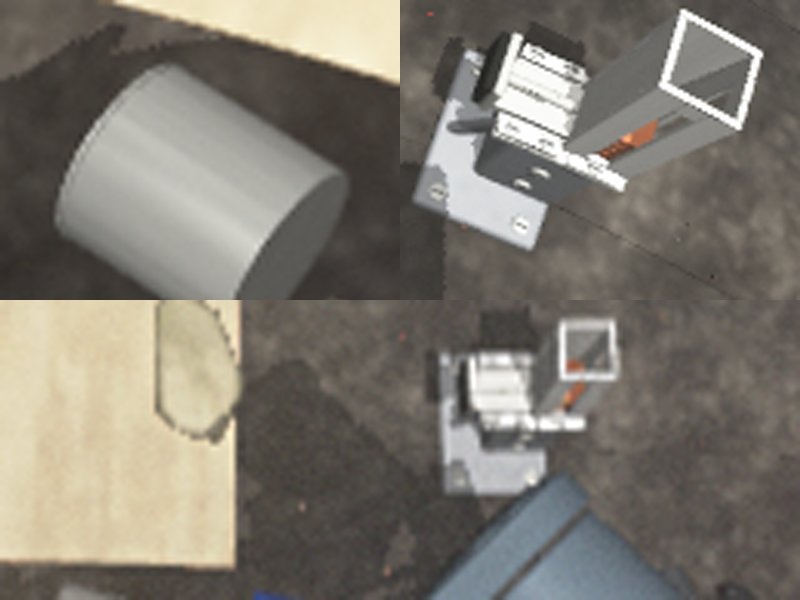

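Wrist crop: the beaker's −y end (near (205,88) in w1) is a flat closed base and its +y end shows the rim, so the mouth faces +y. Magazine-top and foot corners are clear in all the views, so I'm fitting both poses and checking the arm's joint ranges.

```bash
cat > kin.py <<'E'
from h import *
from scipy.optimize import least_squares
P0=np.array([544,368,180,290,110.])   # a2,d4,d1,d6,lateral
def fk(q,s4=1,P=P0):
    a,d,d1,d6,l=P; E=lambda ax,x:R.from_euler(ax,x)
    A=E('z',q[0]); B=A*E('y',q[1]); C=B*E('y',q[2]); T=C*E('z',s4*q[3])*E('y',q[4])*E('z',q[5]+np.pi/2)
    return A.apply([0,l,d1])+B.apply([0,0,a])+C.apply([0,0,d])+T.apply([0,0,d6]),T
lo=np.array([-3.08,-.75,.22,-1.43,0,-2.85]); hi=np.array([3.08,2.2,2.44,4.57,2.65,2.85])
def ik(p,T,s4=1,q0=None,P=P0):
    best=None
    for k in ([0]+list(range(1,25))):
        q=np.array(q0) if k==0 and q0 is not None else np.random.default_rng(k).uniform(lo,hi)
        f=lambda q:np.r_[(fk(q,s4,P)[0]-p)/100,3*(T.inv()*fk(q,s4,P)[1]).as_rotvec()]
        r=least_squares(f,np.clip(q,lo+1e-3,hi-1e-3),bounds=(lo,hi))
        if best is None or r.cost<best.cost-1e-9: best=r
        if k==0 and r.cost<1e-8: break
    return best.x,best.cost
E
python3 - <<'E'
from kin import *
it,isd=camera_info("top"),camera_info("side"); w=np.load("w1.npy"); iw=dict(K=camera_info("wrist")["K"],position=w[:3],attitude=w[3:])
A=lambda l,s,o:np.array(l,float)/s+np.array(o)
bt=A([(95,355),(200,380),(180,485),(68,455)],5.333,(235,165)); bw=A([(170,65),(348,178),(238,298),(58,225)],5,(145,40))
def cyl(q,C):
    x,y,z,yaw=q; m=np.array([np.cos(yaw),np.sin(yaw),0]); h=np.array([-m[1],m[0],0]); c=np.array([x,y,z]); out=[]
    v=C-c; a,b=v@h,v[2]; r=np.hypot(a,b); ph=np.arctan2(b,a); da=np.arccos(31/r)
    n=[np.cos(ph+e)*h+np.sin(ph+e)*np.array([0,0,1]) for e in (da,-da)]; n.sort(key=lambda k:-k@[1,0,0])
    # order: mouth far(+x), base far, base near, mouth near
    return np.array([c+32*m+31*n[0],c-32*m+31*n[0],c-32*m+31*n[1],c+32*m+31*n[1]])
f=lambda q:np.r_[(proj(it,cyl(q,it["position"]))-bt).ravel(),(proj(iw,cyl(q,iw["position"]),True)-bw).ravel()]
r=least_squares(f,[445,-10,31,1.4]); print("beaker centre,yaw",r.x.round(3),"rms px",np.sqrt((r.fun**2).mean()).round(2)); print(r.fun.reshape(-1,2).round(1).tolist())
M=np.array([(16.5,16.5,200),(16.5,-16.5,200),(-16.5,-16.5,200),(-16.5,16.5,200)]); F=np.array([(-46,60,8),(-46,-8,8),(46,60,8)])
F2=np.array([(-46,60,8),(-46,-8,8),(46,-8,8)])
dt=A([(623,73),(685,73),(685,137),(623,137),(505,260),(610,260),(495,110)],5.333,(235,165))
dw=A([(283,10),(362,52),(340,128),(262,82),(13,203),(135,250),(65,50)],3.077,(340,0))
ds=A([(310,95),(248,120),(195,90),(62,457),(152,530),(313,462)],6,(305,180))
def g(q,sep=False):
    T=R.from_euler('z',q[3]); X=lambda P:T.apply(P)+q[:3]
    e=[(proj(it,X(np.r_[M,F]))-dt),(proj(iw,X(np.r_[M,F]),True)-dw),(proj(isd,X(np.r_[M[1:4],F2]))-ds)]
    return np.vstack(e).ravel()
r=least_squares(g,[560,-290,0,0],loss='soft_l1'); print("disp",r.x.round(3)); print(g(r.x).reshape(-1,2).round(1).tolist())
D=r.x; Rz=R.from_euler('z',D[3]); print("spot",Rz.apply([0,-42,0])+D[:3])
for s4 in (1,-1):
  for fl in (1,-1):
    pk=np.array([[fl,0,0],[0,-.707,-.707]]); 
    z=np.array([0,-.707,-.707]); y=np.array([fl,0,0.]); T1=R.from_matrix(np.c_[np.cross(y,z),y,z]); T2=R.from_euler('x',90,degrees=True)*T1
    for T,g_ in ((T1,[445,-10,31]),(T2,Rz.apply([0,-42,34])+D[:3])):
      q,c=ik(np.array(g_)+18.7*T.apply([0,0,1]),T,s4); print(s4,fl,q.round(2),c.round(5))
E
```

```text
beaker centre,yaw [448.229  -7.714  21.789   1.337] rms px 2.22
[[-0.7, -1.5], [-0.6, -1.0], [-2.0, -1.4], [-0.7, -1.1], [1.5, -0.7], [-1.0, -3.6], [-1.3, 6.5], [2.2, 0.9]]
disp [ 6.00239e+02 -2.85389e+02 -1.64300e+00  4.80000e-02]
[[0.1, -0.5], [0.1, -0.7], [0.8, -1.4], [0.8, -1.2], [-0.5, -0.9], [1.0, -1.3], [0.1, -0.7], [-0.6, 0.0], [-0.1, 0.2], [0.5, 1.0], [-0.9, 2.3], [-0.4, 0.0], [-0.1, 0.3], [-0.5, -1.0], [0.5, 0.6], [0.3, 0.1], [-0.0, -0.3], [-1.2, -0.8], [0.0, -0.1], [0.3, -0.5]]
spot [ 602.26813731 -327.34007464   -1.64256926]
1 1 [ 0.16  0.75  2.12 -1.17  0.86  1.22] 0.0
1 1 [-0.85  1.09  1.07  0.49  1.61 -0.99] 0.0
1 -1 [ 0.16  0.75  2.12 -1.17  0.86 -1.92] 0.0
1 -1 [-0.85  1.09  1.07  0.49  1.61  2.15] 0.0
-1 1 [0.16 0.75 2.12 1.17 0.86 1.22] 0.0
-1 1 [-0.85  1.09  1.07 -0.49  1.61 -0.99] 0.0
-1 -1 [ 0.16  0.75  2.12  1.17  0.86 -1.92] 0.0
-1 -1 [-0.85  1.09  1.07 -0.49  1.61  2.15] 0.0
```

```bash
cat > fit.py <<'E'
from kin import *
it,isd=camera_info("top"),camera_info("side"); w=np.load("w1.npy"); iw=dict(K=camera_info("wrist")["K"],position=w[:3],attitude=w[3:])
A=lambda l,s,o:(np.array(l,float)+.5)/s-.5+np.array(o)
bt=A([(95,355),(200,380),(180,485),(68,455)],5.333,(235,165)); bw=A([(170,65),(348,178),(238,298),(58,225)],5,(145,40))
def cyl(q,C):
    x,y,z,yaw=q; m=np.array([np.cos(yaw),np.sin(yaw),0]); h=np.array([-m[1],m[0],0]); c=np.array([x,y,z]); out=[]
    v=C-c; a,b=v@h,v[2]; r=np.hypot(a,b); ph=np.arctan2(b,a); da=np.arccos(31/r)
    n=[np.cos(ph+e)*h+np.sin(ph+e)*np.array([0,0,1]) for e in (da,-da)]; n.sort(key=lambda k:-k@[1,0,0])
    return np.array([c+32*m+31*n[0],c-32*m+31*n[0],c-32*m+31*n[1],c+32*m+31*n[1]])
E
python3 - <<'E'
from fit import *
f=lambda q:np.r_[(proj(it,cyl(q,it["position"]))-bt).ravel(),(proj(iw,cyl(q,iw["position"]),True)-bw)[[0,1,3]].ravel()]
r=least_squares(f,[445,-10,31,1.4]); print(r.x.round(3)); print(r.fun.reshape(-1,2).round(1).tolist())
r=least_squares(lambda q:f([q[0],q[1],31,q[2]]),[445,-10,1.4]); print("z31",r.x.round(3)); print(r.fun.reshape(-1,2).round(1).tolist())
# overlay
im=cv2.imread("pics/w1.png"); b=cv2.resize(im[30:130,130:250],(720,600),interpolation=cv2.INTER_CUBIC)
p=proj(iw,cyl([r.x[0],r.x[1],31,r.x[2]],iw["position"]),True); p=((p-[130,30]+.5)*6-.5).astype(int)
cv2.polylines(b,[p.reshape(-1,1,2)],True,(0,0,255),1); cv2.imwrite("pics/ov1.png",b)
E
```

```text
[445.257  -9.989  34.211   1.299]
[[0.8, -1.1], [0.8, 0.3], [-1.3, -0.2], [-0.1, -0.7], [1.2, 0.1], [-1.4, -0.9], [0.0, 1.7]]
z31 [445.464  -9.17    1.301]
[[0.5, -1.0], [0.5, 0.3], [-1.6, -0.2], [-0.3, -0.6], [1.3, 0.2], [-1.4, -1.0], [0.4, 1.6]]
```

View pics/ov1.png

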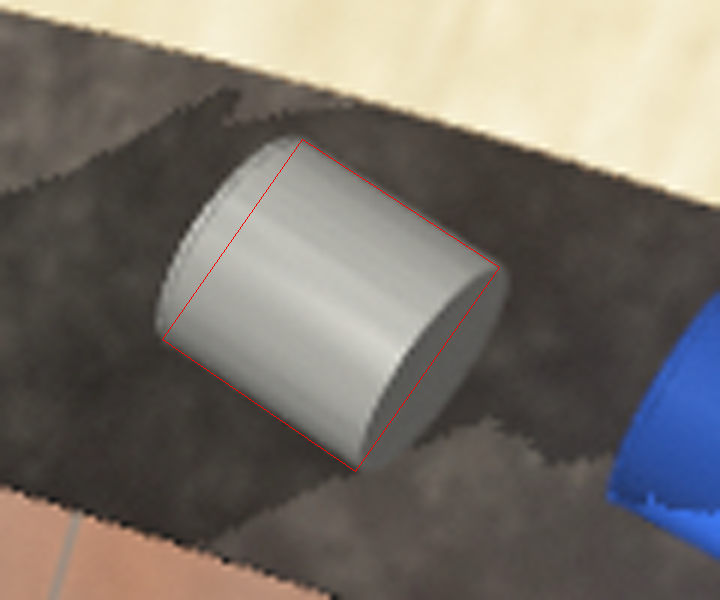

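The overlay fits the beaker to about 1 px: centre (445,−9,31), axis yaw 1.30 rad, mouth towards +y. Its free-fit height of 34 mm agrees with the 31 mm radius. Next I work out the moves.

```bash
cat > poses.py <<'E'
from fit import *
B=np.array([445.4,-9.3,31]); m=np.array([np.cos(1.30),np.sin(1.30),0]); up=np.array([0,0,1.])
def frame(y,z): return R.from_matrix(np.c_[np.cross(y,z),y,z])
c=np.sqrt(.5); z1=-c*m-c*up; T1=frame(np.array([m[1],-m[0],0]),z1)
g1=B+2*m; tcp1=g1+18.7*z1; pre1=tcp1-150*z1
def go(p,T,n=None):
    o=observe(); rv=(T*R.from_quat(o["eef_rot"]).inv()).as_rotvec(); d=(p-o["position"])/10
    print("shift cm",d.round(2),"rotvec",rv.round(3),"ang",np.linalg.norm(rv).round(3),"min rows",max(np.linalg.norm(d)/4.1,np.linalg.norm(rv)/.122).round(1)); return d,rv
E
python3 - <<'E'
from poses import *
M=np.array([(16.5,16.5,200),(16.5,-16.5,200),(-16.5,-16.5,200),(-16.5,16.5,200)]); F=np.array([(-46,60,8),(-46,-8,8),(46,60,8)])
F2=np.array([(-46,60,8),(-46,-8,8),(46,-8,8)])
dt=A([(623,73),(685,73),(685,137),(623,137),(505,260),(610,260),(495,110)],5.333,(235,165))
dw=A([(283,10),(362,52),(340,128),(262,82),(13,203),(135,250),(65,50)],3.077,(340,0))
ds=A([(310,95),(248,120),(195,90),(62,457),(152,530),(313,462)],6,(305,180))
def g(q):
    X=lambda P:R.from_euler('z',q[3]).apply(P)+np.r_[q[:2],q[2]]
    return np.vstack([(proj(it,X(np.r_[M,F]))-dt),(proj(iw,X(np.r_[M,F]),True)-dw),(proj(isd,X(np.r_[M[1:4],F2]))-ds)]).ravel()
r=least_squares(g,[560,-290,0,0],loss='soft_l1'); print("disp",r.x.round(3)); print(g(r.x).reshape(-1,2).round(1).tolist())
d,rv=go(pre1,T1); print("pre1",pre1,"tcp1",tcp1)
o=observe()
for s4 in (1,-1):
    q=o["q"]; 
    for k in range(0,17,4):
        q,cst=ik(o["position"]+10*d*k/16,R.from_rotvec(rv*k/16)*R.from_quat(o["eef_rot"]),s4,q); print(s4,q.round(2),cst.round(5))
    print(ik(tcp1,T1,s4,q))
E
```

```text
disp [ 6.00108e+02 -2.84483e+02 -8.11000e-01  4.60000e-02]
[[0.3, -0.2], [0.3, -0.3], [0.9, -1.0], [0.9, -0.9], [-0.4, -0.6], [1.2, -0.9], [0.3, -0.4], [-0.7, -0.2], [-0.1, 0.1], [0.4, 0.9], [-1.1, 2.1], [-0.6, 0.0], [-0.3, 0.4], [-0.5, -1.0], [0.6, 0.6], [0.4, 0.0], [0.2, -0.3], [-1.0, -0.9], [0.2, -0.1], [0.5, -0.4]]
shift cm [ 10.43  28.37 -22.55] rotvec [-0.599  0.551  0.895] ang 1.209 min rows 9.9
pre1 [470.7704236   82.08686496 123.84312037] tcp1 [442.39788825 -20.11391408  17.77710319]
1 [-0.77  0.08  1.71 -0.    1.34  0.45] 0.0
1 [-0.45  0.15  1.81 -0.21  1.22  0.62] 0.0
1 [-0.15  0.29  1.85 -0.41  1.18  0.8 ] 0.0
1 [ 0.1   0.47  1.83 -0.56  1.21  0.92] 0.0
1 [ 0.3   0.68  1.74 -0.67  1.29  0.95] 0.0
(array([ 0.1329366 ,  0.78203673,  1.98972437, -0.90133567,  0.97775132,
        1.15835777]), np.float64(7.538325192559966e-19))
-1 [-0.77  0.08  1.71  0.    1.34  0.45] 0.0
-1 [-0.45  0.15  1.81  0.21  1.22  0.62] 0.0
-1 [-0.15  0.29  1.85  0.41  1.18  0.8 ] 0.0
-1 [0.1  0.47 1.83 0.56 1.21 0.92] 0.0
-1 [0.3  0.68 1.74 0.67 1.29 0.95] 0.0
(array([0.1329366 , 0.78203673, 1.98972437, 0.90133567, 0.97775132,
       1.15835777]), np.float64(5.460754334204411e-26))
```

Call:
carry_out --rows '[[[0.87, 2.36, -1.2, -0.05, 0.046, 0.0746], [0.87, 2.36, -1.2, -0.05, 0.046, 0.0746], [0.87, 2.36, -1.6, -0.05, 0.046, 0.0746], [0.87, 2.36, -2.0, -0.05, 0.046, 0.0746], [0.87, 2.36, -2.0, -0.05, 0.046, 0.0746], [0.87, 2.36, -2.0, -0.05, 0.046, 0.0746]]]'

```text
time_s: 1.88
position: [419.9, -59.9, 248.7]
eef_rot: [0.9, 0.386, -0.161, 0.123]
ft_force: [0.9, -0.6, 1.9]
finger_gap: 1.0
gripper_force: 0.0
```

Call:
carry_out --rows '[[[0.87, 2.36, -2.0, -0.05, 0.046, 0.0746], [0.87, 2.36, -2.0, -0.05, 0.046, 0.0746], [0.87, 2.36, -2.0, -0.05, 0.046, 0.0746], [0.87, 2.36, -2.0, -0.05, 0.046, 0.0746], [0.87, 2.36, -2.0, -0.05, 0.046, 0.0746], [0.87, 2.36, -2.0, -0.05, 0.046, 0.0746], [0, 0, 0, 0, 0, 0], [0, 0, 0, 0, 0, 0]]]'

```text
time_s: 2.55
position: [470.7, 82.3, 126.1]
eef_rot: [0.734, 0.56, -0.308, 0.231]
ft_force: [-0.4, -0.4, 0.9]
finger_gap: 1.0
gripper_force: 0.0
```

Run:
```python
from poses import *
o=observe(); print(o["time_s"],o["q"].round(3),o["position"],o["ft_force"].round(1)); go(pre1,T1); go(tcp1,T1)
i=camera_info("wrist"); im=read_camera("wrist"); cv2.imwrite("pics/w2.png",im[:,:,::-1]); np.save("w2.npy",np.r_[i["position"],i["attitude"]])
p=cyl([445.4,-9.3,31,1.30],i["position"]); print(proj(i,p,True).round(1).tolist(), proj(i,[tcp1,g1],True))
# silver mask silhouette check
b=im[:,:,::-1].copy(); cv2.polylines(b,[proj(i,p,True).astype(int).reshape(-1,1,2)],True,(0,0,255),1); cv2.imwrite("pics/w2o.png",b)
```

```text
2.55 [ 0.318  0.756  1.615 -0.65   1.34   0.927] [470.73843875  82.2936795  126.14431125] [-0.4 -0.4  0.9]
shift cm [ 0.   -0.02 -0.23] rotvec [ 0.003 -0.007 -0.002] ang 0.008 min rows 0.1
shift cm [ -2.83 -10.24 -10.84] rotvec [ 0.003 -0.007 -0.002] ang 0.008 min rows 3.7
[[320.7, 185.2], [314.6, 219.6], [255.1, 219.4], [249.3, 184.9]] [[284.95212443 192.62675167]
 [284.90524136 197.12994304]]
```

View pics/w2o.png

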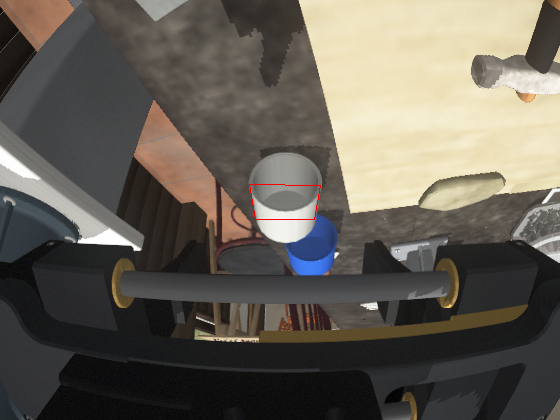

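The wrist view looks into the open mouth (ellipse centred about (285,183)) and the beaker sits centred between the fingers. I'm advancing and gripping.

Call:
carry_out --rows '[[[-0.57, -2.05, -2.17, 0, 0, 0], [-0.57, -2.05, -2.17, 0, 0, 0], [-0.57, -2.05, -2.17, 0, 0, 0], [-0.57, -2.05, -2.17, 0, 0, 0], [-0.55, -2.04, -2.16, 0, 0, 0], [0, 0, 0, 0, 0, 0], [0, 0, 0, 0, 0, 0]]]'

```text
time_s: 3.18
position: [442.5, -22.6, 22.3]
eef_rot: [0.737, 0.557, -0.306, 0.231]
ft_force: [-0.5, -1.0, 0.0]
finger_gap: 1.003
gripper_force: 0.0
```

Call:
carry_out --rows '[[[0, 0, 0, 0, 0, 0], [0, 0, 0, 0, 0, 0], [0, 0, 0, 0, 0, 0], [0, 0, 0, 0, 0, 0], [0, 0, 0, 0, 0, 0], [0, 0, 0, 0, 0, 0], [0, 0, 0, 0, 0, 0], [0, 0, 0, 0, 0, 0]]]' --gripper -1

```text
time_s: 3.85
position: [443.4, -19.5, 21.8]
eef_rot: [0.735, 0.56, -0.305, 0.232]
ft_force: [0.9, 4.8, 6.4]
finger_gap: 0.716
gripper_force: 30.0
```

```bash
cat >> poses.py <<'E'
D=np.array([600.1,-284.5,0]); Rd=R.from_euler('z',.046); S=D+Rd.apply([0,-42,0])
p_=Rd.apply([0,1,0]); Q=frame(np.array([p_[1],-p_[0],0]),c*p_-c*up)   # place orientation: z=-.707up+.707p
def tcp_place(h=0): return S+(34+h)*up+18.7*Q.apply([0,0,1])
E
python3 - <<'E'
from poses import *
o=observe(); print(o["q"].round(3),o["position"],o["ft_force"].round(1),o["finger_gap"],o["gripper_force"]); go(tcp1,T1)
# consistency: beaker axis in tool frame, same in both
print(T1.inv().apply(m),Q.inv().apply(up)); print("place",tcp_place())
d,rv=go(tcp_place(150),Q)
q=o["q"]; T0=R.from_quat(o["eef_rot"])
for k in range(0,21,4):
    q,cst=ik(o["position"]+10*d*k/20+[0,0,0],R.from_rotvec(rv*k/20)*T0,1,q); print(q.round(2),cst.round(5))
for h in (100,50,0): q,cst=ik(tcp_place(h),Q,1,q); print(h,q.round(2),cst.round(5))
E
```

```text
[ 0.152  0.898  1.803 -0.855  1.029  1.1  ] [443.44202636 -19.46083638  21.82399674] [0.9 4.8 6.4] 0.7162302614929621 29.9891898878559
shift cm [-0.1  -0.07 -0.4 ] rotvec [ 0.001 -0.    -0.002] ang 0.003 min rows 0.1
[ 7.07106781e-01  6.02684916e-17 -7.07106781e-01] [ 7.07106781e-01  5.55111512e-17 -7.07106781e-01]
place [ 601.42327995 -313.24666238   20.77710319]
shift cm [ 15.8  -29.38  14.9 ] rotvec [ 1.568 -0.175  0.247] ang 1.597 min rows 13.1
[ 0.13  0.78  1.99 -0.9   0.98  1.15] 0.0
[-0.12  0.61  1.98 -0.71  0.77  0.66] 0.0
[-0.38  0.55  1.87 -0.25  0.76 -0.06] 0.0
[-0.6   0.6   1.65  0.12  1.03 -0.59] 0.0
[-0.75  0.74  1.35  0.32  1.42 -0.84] 0.0
[-0.84  0.96  0.94  0.49  1.87 -0.89] 0.0
100 [-0.84  1.    0.99  0.47  1.79 -0.94] 0.0
50 [-0.84  1.05  1.03  0.47  1.71 -0.98] 0.0
0 [-0.84  1.1   1.05  0.46  1.64 -1.01] 0.0
```

```bash
cat >> poses.py <<'E'
# grasp as measured (TCP pose when closed), beaker base in tool frame
Tg=R.from_quat(T1.as_quat()); pg=np.array([443.44,-19.46,21.82])
base_t=Tg.inv().apply(B-32*m-pg); ax_t=Tg.inv().apply(m)
def place(h=0,out=3): return S-out*p_+h*up-Q.apply(base_t)
E
python3 - <<'E'
from poses import *
print(base_t.round(1),"place",place().round(1))
o=observe(); q=o["q"]; T0=R.from_quat(o["eef_rot"]); rv=(Q*T0.inv()).as_rotvec()
a=o["position"]+[0,0,105]; W1=np.array([460,-400,170])
for k in range(0,17,4): q,cs=ik(a+(W1-a)*k/16,R.from_rotvec(rv*k/16)*T0,1,q); print(k,q.round(2),cs.round(5))
for w in (place(60)-80*p_,place(4)-80*p_,place(4)): q,cs=ik(w,Q,1,q); print(w.round(0),q.round(2),cs.round(5))
E
```

```text
[-21.8  -0.8   8.8] place [ 602.6 -320.2   21.7]
0 [ 0.13  0.59  1.93 -0.8   1.14  0.94] 0.0
4 [-0.25  0.42  1.98 -0.54  0.84  0.33] 0.0
8 [-0.64  0.42  1.85 -0.04  0.92 -0.5 ] 0.0
12 [-0.91  0.6   1.55  0.22  1.33 -0.96] 0.0
16 [-1.05  0.89  1.1   0.34  1.86 -1.12] 0.0
[ 606. -400.   82.] [-0.9   1.18  0.67  0.46  1.94 -0.93] 0.0
[ 606. -400.   26.] [-0.9   1.23  0.71  0.44  1.86 -0.97] 0.0
[ 603. -320.   26.] [-0.85  1.1   1.02  0.46  1.67 -1.  ] 0.0
```

Call:
carry_out --rows '[[[0, 0, 3.5, 0, 0, 0], [0, 0, 3.5, 0, 0, 0], [0, 0, 3.5, 0, 0, 0]]]'

```text
time_s: 4.1
position: [442.0, -19.8, 126.1]
eef_rot: [0.734, 0.56, -0.306, 0.231]
ft_force: [0.4, 0.9, -0.5]
finger_gap: 0.715
gripper_force: 30.0
```

Call:
carry_out --rows '[[[0.1, -2.37, 0.27, 0.098, -0.0109, 0.0154], [0.1, -2.37, 0.27, 0.098, -0.0109, 0.0154], [0.1, -2.37, 0.27, 0.098, -0.0109, 0.0154], [0.1, -2.37, 0.27, 0.098, -0.0109, 0.0154], [0.1, -2.37, 0.27, 0.098, -0.0109, 0.0154], [0.1, -2.37, 0.27, 0.098, -0.0109, 0.0154], [0.1, -2.37, 0.27, 0.098, -0.0109, 0.0154], [0.1, -2.37, 0.27, 0.098, -0.0109, 0.0154]]]'

```text
time_s: 4.77
position: [448.9, -194.8, 145.7]
eef_rot: [0.748, 0.662, -0.045, -0.01]
ft_force: [0.2, 0.9, -1.5]
finger_gap: 0.714
gripper_force: 30.0
```

Call:
carry_out --rows '[[[0.1, -2.37, 0.27, 0.098, -0.0109, 0.0154], [0.1, -2.37, 0.27, 0.098, -0.0109, 0.0154], [0.1, -2.37, 0.27, 0.098, -0.0109, 0.0154], [0.1, -2.37, 0.27, 0.098, -0.0109, 0.0154], [0.1, -2.37, 0.27, 0.098, -0.0109, 0.0154], [0.1, -2.37, 0.27, 0.098, -0.0109, 0.0154], [0.1, -2.37, 0.27, 0.098, -0.0109, 0.0154], [0.1, -2.37, 0.27, 0.098, -0.0109, 0.0154]]]'

```text
time_s: 5.43
position: [457.0, -385.9, 167.0]
eef_rot: [0.648, 0.672, 0.242, -0.264]
ft_force: [1.0, -0.6, -0.4]
finger_gap: 0.714
gripper_force: 30.0
```

Run:
```python
from poses import *
o=observe(); print(o["q"].round(3),o["position"],o["finger_gap"]); go(place(60)-80*p_,Q)
T=R.from_quat(o["eef_rot"]); print("axis now",T.apply(ax_t).round(3), "y tool",T.apply([0,1,0]).round(3))
```

```text
[-1.046  0.845  1.166  0.312  1.796 -1.119] [ 456.96479005 -385.94961462  167.00486436] 0.7136435048809378
shift cm [14.93 -1.42 -8.53] rotvec [ 0.054 -0.014  0.002] ang 0.056 min rows 4.2
axis now [0.014 0.054 0.998] y tool [ 0.999  0.043 -0.016]
```

Call:
carry_out --rows '[[[2.4, 0, -1.0, 0, 0, 0], [2.4, 0, -1.2, 0, 0, 0], [2.4, 0, -1.2, 0, 0, 0], [2.4, 0, -1.2, 0, 0, 0], [2.4, 0, -1.3, 0, 0, 0], [2.4, 0, -1.3, 0, 0, 0], [0, 0, 0, 0, 0, 0], [0, 0, 0, 0, 0, 0]]]'

```text
time_s: 6.1
position: [601.4, -382.6, 92.2]
eef_rot: [0.648, 0.673, 0.24, -0.265]
ft_force: [-0.7, 0.1, -0.7]
finger_gap: 0.718
gripper_force: 30.0
```

Run:
```python
from poses import *
o=observe(); print(o["q"].round(3),o["position"],o["finger_gap"]); go(place(60)-80*p_,Q); go(place(5)-80*p_,Q)
T=R.from_quat(o["eef_rot"]); print("axis now",T.apply(ax_t).round(3), "y tool",T.apply([0,1,0]).round(3))
i=camera_info("wrist"); im=read_camera("wrist"); s=read_camera("side")
t=s[150:350,260:470]; C=np.zeros((420,1000,3),np.uint8); C[:,:560]=im; C[:,560:]=cv2.resize(t,(440,420),interpolation=cv2.INTER_CUBIC)
cv2.imwrite("pics/c4.png",cv2.resize(C,(800,336))[:,:,::-1])
```

```text
[-0.892  1.061  0.858  0.408  1.833 -0.949] [ 601.41250678 -382.55018125   92.24899457] 0.7179233843705632
shift cm [ 0.48 -1.76 -1.06] rotvec [ 0.056 -0.018 -0.   ] ang 0.058 min rows 0.5
shift cm [ 0.48 -1.76 -6.56] rotvec [ 0.056 -0.018 -0.   ] ang 0.058 min rows 1.7
axis now [0.018 0.056 0.998] y tool [ 0.999  0.046 -0.02 ]
```

View pics/c4.png

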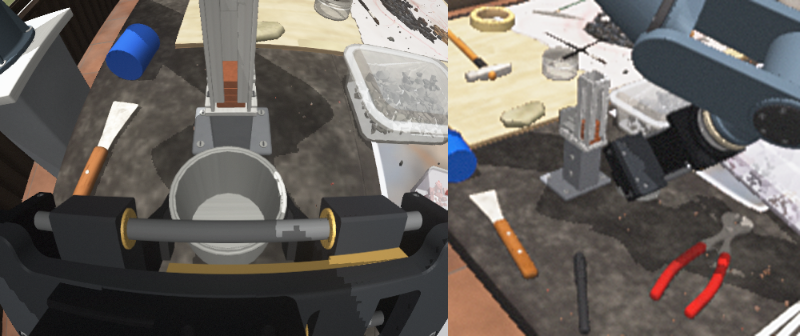

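The wrist view shows the upright beaker (mouth at about (227,195)) lined up with the dispenser (x about 232). The side view shows the arm clear of the nippers and marker. I'm lowering it, then tucking it in.

Call:
carry_out --rows '[[[0.2, 0, -2.1, 0.019, -0.006, 0], [0.1, 0, -2.1, 0.019, -0.006, 0], [0.1, 0, -2.1, 0.018, -0.006, 0], [0, 0, 0, 0, 0, 0], [0, 0, 0, 0, 0, 0]]]'

```text
time_s: 6.62
position: [603.9, -384.5, 31.5]
eef_rot: [0.639, 0.667, 0.265, -0.276]
ft_force: [-0.1, 0.7, -0.9]
finger_gap: 0.711
gripper_force: 30.0
```

```bash
cat > chk.py <<'E'
from poses import *
o=observe(); print(o["time_s"],o["position"].round(1),o["ft_force"].round(1),round(o["finger_gap"],3)); go(place(0),Q)
T=R.from_quat(o["eef_rot"]); b=o["position"]+T.apply(base_t); print("axis",T.apply(ax_t).round(3),"base",b.round(1),"rel spot",Rd.inv().apply(b-S).round(1))
E
python3 chk.py
```

```text
6.6167 [ 603.9 -384.5   31.5] [-0.1  0.7 -0.9] 0.711
shift cm [-0.13  6.42 -0.98] rotvec [-0.     0.001  0.004] ang 0.004 min rows 1.6
axis [-0.001 -0.     1.   ] base [ 603.4 -393.7    9.8] rel spot [ -1.7 -67.2   9.8]
```

Call:
carry_out --rows '[[[0, 1.8, -0.1, 0, 0, 0], [0, 1.8, -0.1, 0, 0, 0], [0, 1.4, -0.1, 0, 0, 0], [0, 0.9, -0.1, 0, 0, 0], [-0.1, 0.5, -0.1, 0, 0, 0], [0, 0, 0, 0, 0, 0], [0, 0, 0, 0, 0, 0]]]'

```text
time_s: 7.2
position: [604.7, -321.3, 28.0]
eef_rot: [0.639, 0.668, 0.265, -0.274]
ft_force: [-0.7, -0.6, -2.5]
finger_gap: 0.712
gripper_force: 30.0
```

```bash
python3 chk.py
```

```text
7.2 [ 604.7 -321.3   28. ] [-0.7 -0.6 -2.5] 0.712
shift cm [-0.22  0.1  -0.63] rotvec [0.004 0.005 0.003] ang 0.007 min rows 0.2
axis [-0.005  0.004  1.   ] base [ 604.4 -330.6    6.3] rel spot [ 2.2 -4.2  6.3]
```

Lower gently until contact.

Call:
carry_out --rows '[[[-0.2, 0.1, -0.2, 0, 0, 0], [0, 0, -0.2, 0, 0, 0], [0, 0, 0, 0, 0, 0], [0, 0, 0, 0, 0, 0]]]'

```text
time_s: 7.53
position: [602.3, -320.5, 23.6]
eef_rot: [0.639, 0.668, 0.265, -0.274]
ft_force: [-1.0, -2.0, 2.6]
finger_gap: 0.719
gripper_force: 30.0
```

Call:
carry_out --rows '[[[0, 0, -0.15, 0, 0, 0], [0, 0, 0, 0, 0, 0], [0, 0, 0, 0, 0, 0]]]'

```text
time_s: 7.78
position: [602.4, -320.6, 23.5]
eef_rot: [0.639, 0.668, 0.265, -0.274]
ft_force: [-1.2, -2.7, 7.8]
finger_gap: 0.715
gripper_force: 30.0
```

```bash
python3 chk.py
```

```text
7.7833 [ 602.4 -320.6   23.5] [-1.2 -2.7  7.8] 0.715
shift cm [ 0.02  0.03 -0.18] rotvec [0.002 0.004 0.003] ang 0.005 min rows 0.0
axis [-0.004  0.002  1.   ] base [ 602.  -329.8    1.8] rel spot [-0.2 -3.3  1.8]
```

The beaker is resting on the table (8 N). I'm releasing it, then backing out along the tool axis.

Call:
carry_out --rows '[[[0, 0, 0, 0, 0, 0], [0, 0, 0, 0, 0, 0], [0, 0, 0, 0, 0, 0], [0, 0, 0, 0, 0, 0], [0, 0, 0, 0, 0, 0], [0, 0, 0, 0, 0, 0]]]' --gripper 1

```text
time_s: 8.28
position: [602.4, -319.1, 21.1]
eef_rot: [0.639, 0.668, 0.265, -0.275]
ft_force: [-0.5, 0.0, -0.1]
finger_gap: 0.989
gripper_force: 0.0
```

Call:
carry_out --rows '[[[0.05, -0.8, 0.8, 0, 0, 0], [0.1, -2.0, 2.0, 0, 0, 0], [0.1, -2.0, 2.0, 0, 0, 0], [0.1, -2.0, 2.0, 0, 0, 0], [0.1, -2.0, 2.0, 0, 0, 0], [0.1, -2.0, 2.0, 0, 0, 0], [0, 0, 0, 0, 0, 0], [0, 0, 0, 0, 0, 0]]]'

```text
time_s: 8.95
position: [608.1, -429.4, 130.8]
eef_rot: [0.639, 0.668, 0.265, -0.272]
ft_force: [0.2, 0.2, 0.0]
finger_gap: 1.0
gripper_force: 0.0
```

Run:
```python
from poses import *
o=observe(); i=camera_info("wrist"); im=read_camera("wrist"); s=read_camera("side")
C=np.zeros((420,1000,3),np.uint8); C[:,:560]=im; C[:,560:]=cv2.resize(s[180:270,310:400],(440,420),interpolation=cv2.INTER_CUBIC)
def circ(z,r): t=np.linspace(0,2*np.pi,40); return np.c_[S[0]+r*np.cos(t),S[1]+r*np.sin(t),0*t+z]-3*np.r_[p_[:2],0]
for z in (64,): cv2.polylines(C,[proj(i,circ(z,31),True).astype(int).reshape(-1,1,2)],True,(255,0,0),1)
cv2.imwrite("pics/c5.png",cv2.resize(C,(800,336))[:,:,::-1])
print(o["time_s"],o["q"].round(2),o["position"],o["finger_gap"])
# push plan: tool leaning back, candidate headings
tab=D+Rd.apply([0,16.5+44,107]); print("tab face",tab.round(1))
for tilt in (30,40,50):
  for fl in (1,-1):
   for along in ("x","p"):
    t=np.radians(tilt); z=-np.sin(t)*p_-np.cos(t)*up
    xh=np.array([p_[1],-p_[0],0])
    T=frame(fl*xh,z) if along=="x" else frame(fl*np.cross(z,xh),z)
    r=[ik(tab+d*p_,T,1,o["q"]) for d in (60,0,-31)]
    print(tilt,fl,along,[(a.round(2).tolist(),round(b,4)) for a,b in r])
```

```text
8.95 [-0.93  1.1   0.68  0.45  2.   -0.92] [ 608.05780108 -429.38680573  130.81627467] 0.9995112730466186
tab face [ 597.3 -224.1  107. ]
30 1 x [([-0.22, 0.63, 1.74, -0.75, 0.78, 0.28], np.float64(0.0)), ([-0.32, 0.64, 1.71, -0.76, 0.74, 0.2], np.float64(0.0)), ([-0.37, 0.65, 1.69, -0.76, 0.73, 0.15], np.float64(0.0))]
30 1 p [([-0.22, 0.63, 1.74, -0.75, 0.78, 1.85], np.float64(0.0)), ([-0.32, 0.64, 1.71, -0.76, 0.74, 1.77], np.float64(0.0)), ([-0.37, 0.65, 1.69, -0.76, 0.73, 1.72], np.float64(0.0))]
30 -1 x [([-0.22, 0.63, 1.74, -0.76, 0.78, -2.85], np.float64(0.0001)), ([-0.31, 0.64, 1.74, -0.83, 0.72, -2.85], np.float64(0.0075)), ([-0.35, 0.65, 1.74, -0.87, 0.7, -2.85], np.float64(0.0159))]
30 -1 p [([-0.22, 0.63, 1.74, -0.75, 0.78, -1.29], np.float64(0.0)), ([-0.32, 0.64, 1.71, -0.76, 0.74, -1.37], np.float64(0.0)), ([-0.37, 0.65, 1.69, -0.76, 0.73, -1.42], np.float64(0.0))]
40 1 x [([-0.15, 0.67, 1.77, -1.0, 0.85, 0.55], np.float64(0.0)), ([-0.25, 0.67, 1.75, -1.04, 0.79, 0.49], np.float64(0.0)), ([-0.3, 0.68, 1.74, -1.05, 0.77, 0.46], np.float64(0.0))]
40 1 p [([-0.15, 0.67, 1
[... 570 characters left out ...]
5, 0.76], np.float64(0.0)), ([-0.19, 0.72, 1.79, -1.26, 0.9, 0.74], np.float64(0.0)), ([-0.24, 0.72, 1.78, -1.29, 0.87, 0.72], np.float64(0.0))]
50 1 p [([-0.09, 0.72, 1.79, -1.2, 0.95, 2.34], np.float64(0.0)), ([-0.19, 0.72, 1.79, -1.26, 0.9, 2.31], np.float64(0.0)), ([-0.24, 0.72, 1.78, -1.29, 0.87, 2.29], np.float64(0.0))]
50 -1 x [([-0.09, 0.72, 1.79, -1.2, 0.95, -2.38], np.float64(0.0)), ([-0.19, 0.72, 1.79, -1.26, 0.9, -2.4], np.float64(0.0)), ([-0.24, 0.72, 1.78, -1.29, 0.87, -2.42], np.float64(0.0))]
50 -1 p [([-0.09, 0.72, 1.79, -1.2, 0.95, -0.81], np.float64(0.0)), ([-0.19, 0.72, 1.79, -1.26, 0.9, -0.83], np.float64(0.0)), ([-0.24, 0.72, 1.78, -1.29, 0.87, -0.85], np.float64(0.0))]
```

View pics/c5.png

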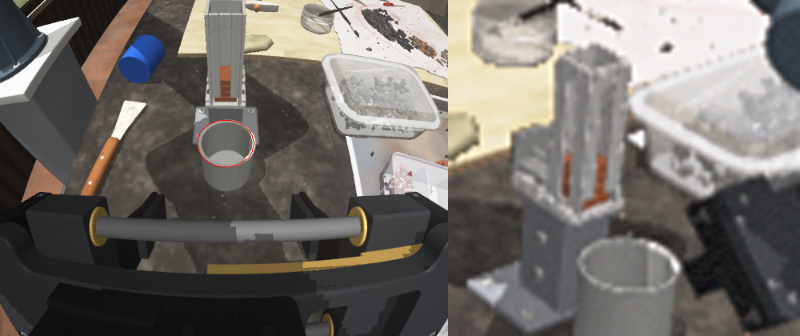

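The rim matches the projected target circle, so the beaker stands upright on the spot within about 2 mm. The tiles are still in the magazine (orange at (226,85)). Next I close the fingers and go over the top to the push tab.

Call:
carry_out --rows '[[[-0.1, -0.3, 3.5, 0, 0, 0], [-0.1, 0, 3.5, 0, 0, 0], [-0.1, 0, 3.5, 0, 0, 0], [-0.1, 0, 3.5, 0, 0, 0], [-0.1, 0, 3.5, 0, 0, 0], [-0.1, 0, 2.0, 0, 0, 0]]]' --gripper -1

```text
time_s: 9.55
position: [602.5, -428.9, 327.5]
eef_rot: [0.638, 0.669, 0.265, -0.274]
ft_force: [0.9, -0.1, 1.2]
finger_gap: 0.632
gripper_force: 0.0
```

```bash
cat >> poses.py <<'E'
xh=np.array([p_[1],-p_[0],0]); zp=-c*p_-c*up; TP=frame(xh,zp); tab=D+Rd.apply([0,60.5,0])
def push(d,z=106): return tab+d*p_+z*up     # TCP d mm behind the tab face at home
E
python3 - <<'E'
from poses import *
o=observe(); print(o["position"],o["finger_gap"]); pre=push(40)-100*zp; d,rv=go(pre+[0,0,80],TP); print(pre,push(40))
q=o["q"]; T0=R.from_quat(o["eef_rot"])
for k in range(0,17,4):
    P=o["position"]+10*d*k/16; q,cs=ik(P,R.from_rotvec(rv*k/16)*T0,1,q); print(P.round(0),q.round(2),cs.round(5))
for P in (pre,push(40),push(0),push(-31)): q,cs=ik(P,TP,1,q); print(P.round(0),q.round(2),cs.round(5))
E
```

```text
[ 602.48192837 -428.85433921  327.51015894] 0.6319485763518224
shift cm [-1.03 31.54 -7.08] rotvec [-1.566 -0.068 -0.003] ang 1.568 min rows 12.9
[ 592.22708601 -113.47043084  176.71067812] [ 595.47863021 -184.10631025  106.        ]
[ 602. -429.  328.] [-0.94  1.09  0.22  0.65  2.37 -0.62] 0.04227
[ 600. -350.  310.] [-0.8   0.78  0.75  0.27  1.89 -0.8 ] 0.0
[ 597. -271.  292.] [-0.59  0.55  1.19  0.    1.4  -0.64] 0.0
[ 595. -192.  274.] [-0.32  0.45  1.47 -0.41  1.11 -0.2 ] 0.0
[ 592. -113.  257.] [-0.03  0.51  1.61 -0.89  1.14  0.36] 0.0
[ 592. -113.  177.] [-0.03  0.6   1.71 -0.97  1.03  0.53] 0.0
[ 595. -184.  106.] [-0.15  0.69  1.78 -1.13  0.88  0.65] 0.0
[ 597. -224.  106.] [-0.22  0.69  1.77 -1.16  0.84  0.63] 0.0
[ 599. -255.  106.] [-0.27  0.7   1.76 -1.18  0.81  0.6 ] 0.0
```

Call:
carry_out --rows '[[[-0.06, 1.97, -0.44, -0.098, -0.0043, 0], [-0.06, 1.97, -0.44, -0.098, -0.0043, 0], [-0.06, 1.97, -0.44, -0.098, -0.0043, 0], [-0.06, 1.97, -0.44, -0.098, -0.0043, 0], [-0.06, 1.97, -0.44, -0.098, -0.0043, 0], [-0.06, 1.97, -0.44, -0.098, -0.0043, 0], [-0.06, 1.97, -0.44, -0.098, -0.0043, 0], [-0.06, 1.97, -0.44, -0.098, -0.0043, 0]]]'

```text
time_s: 10.22
position: [595.9, -269.9, 287.9]
eef_rot: [0.69, 0.724, -0.001, 0.002]
ft_force: [1.0, -0.3, -0.6]
finger_gap: 0.04
gripper_force: 0.0
```

Call:
carry_out --rows '[[[-0.06, 1.97, -0.44, -0.098, -0.0043, 0], [-0.06, 1.97, -0.44, -0.098, -0.0043, 0], [-0.06, 1.97, -0.44, -0.098, -0.0043, 0], [-0.06, 1.97, -0.44, -0.098, -0.0043, 0], [-0.06, 1.97, -0.44, -0.098, -0.0043, 0], [-0.06, 1.97, -0.44, -0.098, -0.0043, 0], [-0.06, 1.97, -0.44, -0.098, -0.0043, 0], [-0.06, 1.97, -0.44, -0.098, -0.0043, 0]]]'

```text
time_s: 10.88
position: [590.7, -112.7, 253.1]
eef_rot: [0.636, 0.669, -0.266, 0.279]
ft_force: [0.2, -0.8, 0.4]
finger_gap: 0.008
gripper_force: 0.0
```

Call:
carry_out --rows '[[[0, 0, -2.6, 0, 0, 0], [0, 0, -2.6, 0, 0, 0], [0, 0, -2.6, 0, 0, 0], [0, 0, 0, 0, 0, 0], [0, 0, 0, 0, 0, 0]]]'

```text
time_s: 11.3
position: [590.1, -114.4, 173.9]
eef_rot: [0.636, 0.67, -0.266, 0.275]
ft_force: [-0.1, 0.4, 0.7]
finger_gap: 0.006
gripper_force: 0.0
```

Run:
```python
from poses import *
o=observe(); print(o["time_s"],o["position"],o["q"].round(2),o["finger_gap"]); go(push(40)-100*zp,TP); go(push(40),TP)
```

```text
11.3 [ 590.13672907 -114.39313987  173.87296604] [-0.02  0.67  1.63 -0.96  1.04  0.53] 0.005880443205469185
shift cm [0.21 0.09 0.28] rotvec [ 0.001 -0.007 -0.003] ang 0.007 min rows 0.1
shift cm [ 0.53 -6.97 -6.79] rotvec [ 0.001 -0.007 -0.003] ang 0.007 min rows 2.4
```

Call:
carry_out --rows '[[[0.2, -1.9, -1.8, 0, 0, 0], [0.1, -1.9, -1.8, 0, 0, 0], [0.1, -1.9, -1.8, 0, 0, 0], [0.1, -1.27, -1.39, 0, 0, 0], [0, 0, 0, 0, 0, 0], [0, 0, 0, 0, 0, 0]]]'

```text
time_s: 11.8
position: [597.3, -185.6, 109.2]
eef_rot: [0.638, 0.668, -0.265, 0.278]
ft_force: [-0.7, -0.2, 1.2]
finger_gap: 0.005
gripper_force: 0.0
```

Run:
```python
from poses import *
o=observe(); print(o["time_s"],o["position"],o["ft_force"]); go(push(12),TP); go(push(-31),TP)
```

```text
11.8 [ 597.25241188 -185.61828925  109.18729057] [-0.6897586  -0.2236503   1.23215822]
shift cm [-0.05 -2.65 -0.32] rotvec [0.002 0.001 0.   ] ang 0.002 min rows 0.7
shift cm [ 0.15 -6.94 -0.32] rotvec [0.002 0.001 0.   ] ang 0.002 min rows 1.7
```

Call:
carry_out --rows '[[[0, -1.3, -0.2, 0, 0, 0], [0, -1.3, -0.15, 0, 0, 0], [0, 0, 0, 0, 0, 0], [0, 0, 0, 0, 0, 0]]]'

```text
time_s: 12.13
position: [597.5, -211.7, 105.6]
eef_rot: [0.638, 0.668, -0.264, 0.278]
ft_force: [0.3, 0.6, -0.3]
finger_gap: 0.007
gripper_force: 0.0
```

Call:
carry_out --rows '[[[0.02, -0.4, 0, 0, 0, 0], [0.02, -0.4, 0, 0, 0, 0], [0.02, -0.4, 0, 0, 0, 0], [0.02, -0.4, 0, 0, 0, 0]]]'

```text
time_s: 12.47
position: [598.2, -225.9, 104.8]
eef_rot: [0.637, 0.669, -0.264, 0.277]
ft_force: [-1.3, 7.2, 4.2]
finger_gap: 0.005
gripper_force: 3.8
```

Call:
carry_out --rows '[[[0.02, -0.5, 0, 0, 0, 0], [0.02, -0.5, 0, 0, 0, 0], [0.02, -0.5, 0, 0, 0, 0], [0.02, -0.5, 0, 0, 0, 0], [0.02, -0.5, 0, 0, 0, 0], [0, 0, 0, 0, 0, 0], [0, 0, 0, 0, 0, 0]]]'

```text
time_s: 13.05
position: [599.0, -248.1, 104.5]
eef_rot: [0.637, 0.669, -0.262, 0.277]
ft_force: [-1.9, 15.9, 7.2]
finger_gap: 0.0
gripper_force: 8.4
```

Call:
carry_out --rows '[[[0.02, -0.3, 0, 0, 0, 0], [0, -0.3, 0, 0, 0, 0], [0, 0, 0, 0, 0, 0], [0, 0, 0, 0, 0, 0]]]'

```text
time_s: 13.38
position: [599.1, -248.9, 104.4]
eef_rot: [0.637, 0.671, -0.26, 0.276]
ft_force: [-5.9, 38.8, 17.7]
finger_gap: 0.006
gripper_force: 19.2
```

The tool moved only 0.8 mm more while the force rose to 39 N, so the slide is on its stop. Back off.

Call:
carry_out --rows '[[[0, 0.6, 0, 0, 0, 0], [-0.02, 1.0, 0, 0, 0, 0], [-0.06, 1.5, 0, 0, 0, 0], [-0.06, 1.5, 0, 0, 0, 0], [-0.1, 2.0, 1.0, 0, 0, 0], [-0.1, 2.0, 2.0, 0, 0, 0], [-0.1, 2.0, 2.0, 0, 0, 0], [0, 0, 0, 0, 0, 0]]]'

```text
time_s: 14.05
position: [597.3, -149.1, 158.2]
eef_rot: [0.637, 0.669, -0.262, 0.28]
ft_force: [0.8, -0.9, 0.2]
finger_gap: 0.004
gripper_force: 0.0
```

Call:
carry_out --rows '[[[0, 0.5, 2.0, 0, 0, 0], [0, 0.5, 2.0, 0, 0, 0], [0, 0, 0, 0, 0, 0], [0, 0, 0, 0, 0, 0], [0, 0, 0, 0, 0, 0], [0, 0, 0, 0, 0, 0], [0, 0, 0, 0, 0, 0]]]'

```text
time_s: 14.63
position: [594.2, -142.4, 193.3]
eef_rot: [0.638, 0.668, -0.265, 0.276]
ft_force: [0.4, -0.3, 0.2]
finger_gap: 0.008
gripper_force: 0.0
```

Run:
```python
from poses import *
o=observe(); print(o["time_s"],o["position"],o["ft_force"])
t=read_camera("top"); s=read_camera("side"); cv2.imwrite("pics/t9.png",t[:,:,::-1]); cv2.imwrite("pics/s9.png",s[:,:,::-1])
def orange(im,info,c3,r):
    u,v=proj(info,c3)[0]; y0,x0=int(v)-r,int(u)-r; k=im[y0:y0+2*r,x0:x0+2*r].astype(int)
    m=(k[...,0]>k[...,1]+35)&(k[...,0]>k[...,2]+45); ys,xs=np.nonzero(m); return m.sum(),(round(xs.mean()+x0,1),round(ys.mean()+y0,1)) if m.any() else None
b=S-3*p_
print("proj beaker floor/top",proj(it,[b+3*up,b+64*up]).round(1),"tile mid slot",proj(it,D+110*up).round(1))
print("top: beaker",orange(t,it,b+10*up,7))
t0=cv2.imread("pics/top0.png")[:,:,::-1]; print("before",orange(t0,it,b+10*up,7))
s0=cv2.imread("pics/side0.png")[:,:,::-1]
for n,i_,i2 in(("side",s0,s),): print(n,"magazine orange before/after",orange(i_,isd,D+112*up,14),orange(i2,isd,D+112*up,14))
u,v=proj(it,b+10*up)[0].astype(int); print(t[v-8:v+9:2,u-10:u+11:2].tolist())
```

```text
14.6333 [ 594.22003232 -142.44840502  193.25523399] [ 0.43136169 -0.32169999  0.2148366 ]
proj beaker floor/top [[360.6 198.5]
 [364.3 194.2]] tile mid slot [[352.4 191. ]]
top: beaker (np.int64(58), (np.float64(360.7), np.float64(198.4)))
before (np.int64(6), (np.float64(354.7), np.float64(193.2)))
side magazine orange before/after (np.int64(49), (np.float64(345.7), np.float64(227.6))) (np.int64(34), (np.float64(345.3), np.float64(228.7)))
[[[126, 124, 123], [228, 229, 228], [227, 223, 223], [230, 233, 230], [215, 214, 212], [228, 227, 227], [158, 156, 152], [100, 98, 96], [104, 101, 96], [91, 90, 87], [181, 181, 177]], [[145, 143, 138], [138, 136, 133], [188, 132, 112], [174, 172, 167], [130, 127, 122], [185, 185, 175], [249, 248, 244], [220, 217, 212], [90, 88, 86], [95, 91, 88], [93, 89, 85]], [[138, 138, 133], [204, 142, 104], [133, 96, 82], [133, 133, 128], [147, 144, 139], [241, 244, 242], [239, 242, 240], [241, 241, 237], [155, 155, 149], [81, 80, 77], [81, 77, 77]], [[146, 134, 126], [105, 76, 60], [135, 138, 134], [137, 131, 127], [243, 153, 107], [237, 154, 110], [235, 149
[... 271 characters left out ...]
], [232, 230, 228], [234, 232, 231], [226, 225, 219], [238, 146, 101], [238, 153, 104], [241, 149, 102], [175, 129, 108], [175, 174, 169], [91, 91, 87], [172, 171, 167]], [[84, 81, 77], [91, 88, 85], [80, 80, 77], [136, 138, 133], [215, 175, 161], [180, 123, 102], [165, 111, 94], [158, 119, 103], [170, 167, 163], [182, 180, 174], [133, 129, 126]], [[85, 78, 73], [107, 103, 100], [101, 103, 96], [103, 101, 97], [114, 114, 110], [183, 184, 181], [242, 243, 243], [237, 237, 234], [168, 167, 163], [103, 96, 93], [90, 81, 75]], [[92, 86, 78], [99, 92, 88], [108, 103, 97], [109, 105, 103], [113, 110, 107], [110, 106, 103], [112, 111, 105], [105, 107, 99], [90, 80, 76], [89, 82, 79], [89, 81, 75]]]
```

The top view shows one tile (about 7×7 px orange) on the beaker floor at (360.7,198.4), where the floor centre projects to (360.6,198.5). Orange in the magazine fell from 49 to 34 px, which fits 4 tiles going to 3. The arm touches nothing, so I'm handing in.

```bash
python3 -c "
from plant import *
print(close_job())"
```

```text
the job is handed in; nothing more can be done
None
```

The job is handed in with no verdict returned: the beaker stands upright under the outlet with one tile in it, three tiles appear to remain in the magazine, and the arm touches nothing; I did not separately check that the slide sprang fully home.

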